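# Stroke the oven dish's lid seal shut

### The arm

A 6-joint arm with a two-finger parallel gripper is mounted at the origin on a cart in front of the work surface, level with it; the furniture and walls round the work are solid. World frame = base frame: x ahead of the robot, y to its left, z up, the work surface at z = 0. Lengths are in m, angles in rad, forces in N, time in s.
With the tool pointing down it reaches from about 0.3 to 0.775 m from the base axis. Payload 14.6 kg.
Tool frame: the origin (TCP) lies between the finger pads; the fingertips stand 8 mm ahead of it and the grasp point (between the pads) lies 11 mm behind it (ctrl.tip_reach is the distance from the TCP to the fingertips, in m); y points along the fingers, z is the direction in which the jaws open and shut, and the axes are right-handed (so a half turn about y gives the same grasp; the last joint's range is limited). The gripper opens to 94 mm and grips with 3 to 60 N. Pads are 16 mm wide; open, the fingers measure 119 mm over their backs; the gripper's body (75 mm by 177 mm) begins 78 mm behind the grasp point.
Start: joints at [1.128, 0.3, 1.521, -0, 1.321, -0.067], TCP at [0.202, 0.512, 0.213] pointing down, gripper open.
Joint ranges: [-3.03, 3.03], [-0.79, 2.21], [0.23, 2.52], [-1.04, 4.18], [0, 3.07], [-2.55, 2.55]. Speed limits (rad/s): [2.22, 2.22, 2.57, 3.14, 3.14, 3.14].

### API

Orientations are given as [roll, pitch, yaw] about the fixed x, y, z axes, in that order (R = Rz(yaw) Ry(pitch) Rx(roll)).
In Python, from station import ctrl gives the robot as it stands.
- The arm moves only by the tool play_rows, never from a script. Its arguments are lists of equal length, an entry for each row: "twist": the turn, a rotation vector about the world's x, y, z as a fraction of full scale, a list of three; "travel": the shift along the world's x, y, z as a fraction of full scale, a list of three; "grip": the gripper's target within -1 to 1 (shut at 1, half-way at 0, fully open at -1). A call has 1 to 12 rows; each row shifts and turns the commanded pose from where the row before left it; what a row does not reach is not made up. Full scale, the value 1, is 5 cm for a shift and 90 degrees for a turn. A row lasts 1/10 s, in which the tool goes at most 50 mm and 8.59 degrees, less where a joint would pass 70% of its speed; a pose out of reach is approached as far as the arm can. A call with a number of a shift or a turn outside -1 to 1 is refused whole. A call with a gripper value outside its range is refused whole. The fingers move at their own pace and stop on an object; "force" is the grip in N (left out, the last holds). Time passes only in rows, so rows that do not move let the fingers close. It gives the time, the measured TCP pose, the force and the opening at its end, in the units of the state.
- ctrl.get_obs(): the state, without advancing time (a new reading comes with each control period).
- ctrl.camera(name): name is "scene" or "top"; returns a dict with "img" (400x640x3 uint8, red, green, blue), "vfov" (degrees; the focal length in pixels is half the picture's height over the tangent of half this angle, whatever the lens; pixels are square), "cx", "cy" (the principal point, pixels), "k1" (the pictures are not rectified: a ray, as slopes to the right and down, at radius r is drawn at 1 + k1 r^2 times it, then the intrinsics apply), "rvec" (rotation vector, rad) and "tvec" (3), from world to camera coordinates, as OpenCV has them. Camera axes: x right, y down, z forward; pixel columns grow to the right and rows downward; lengths in m; the calibration is good to about 2 mm. A picture is of the moment at which its call begins. There is no depth.
- ctrl.hand_in(): hands the job in, once; it reports no verdict.
Trained networks look in a picture, given as the dict that the camera call returned (one of the last four; its "shot" number tells which), for a name from the list of things; names that differ only in an ending like _2 or _b are one class to them, and where a whole thing is asked for, a point or a joint stands for the part that bears it (a point fixed in the world has none). Each returns a list of dicts, best first, with "confidence" (0 to 1); they miss things now and then, are a little off and sometimes report something else, mostly with a low value. They report only what shows in the picture. A call takes as long as a camera call.
- ctrl.boxes_of(name, picture): "point" ([column, row] in pixels, amid what is visible of it).
- ctrl.trace(name, picture): "pixels" (400x640 bool, what is visible of it) and "point" ([column, row] in pixels, amid what is visible of it).
The state is a dict: "time_s": time; "qpos": joint angles; "joint_vel": joint speeds; "tau": joint torques, N m; "ee_pos": TCP position; "eef_rot": TCP orientation; "force": force on the tool from outside, world axes, zero at the start; "moment": the same for the moment, N m; "grip_width": finger opening in m.
Only numpy, scipy, OpenCV 4.12 (cv2) and the standard library are available. Lean on these libraries where they do the work, as an engineer would, in place of code of your own. Each camera call takes 0.05 s, during which the arm holds its last target.

### The job

The lid on the white oven dish is not sealed yet. With the fingertips, stroke along the row of four raised seal studs, from the one beside the pull tab to the far end, and press each down flush in turn, in one light stroke without lifting away between them. Only touch: do not lift, tip or shove the dish, leave the teaspoon on the lid and everything around where it is, and finish with the arm clear.

Things in the scene. Friction and masses are not known exactly. Their poses are not given: they have to be found in the camera images.
- dish: white ceramic oven dish with flat white plastic lid, loose, 2.2 kg. Origin: centre of its underside, z up. Lid 222 mm (along x) by 152 mm (y), flat top 60 mm above the origin. Four round grey seal studs in a row parallel to x, 45 mm to the +y side of the centre line; in line with it a flat pull tab sticks out 43 mm at the -x end (34 mm wide, 5 mm thick). It may face any way.
- seat1 (a point): point on the lid's flat top surface under the centre of stud 1, the first, beside the pull tab (-63 mm along the dish's x); fixed to the dish, axes as the dish's. The stud is a low round grey dome 36 mm across that stands 5.5 mm above this point when up and 0.5 mm when fully down; studs are 42 mm apart, centre to centre.
- seat2 (a point): point on the lid's flat top surface under the centre of stud 2, the second from the tab (-21 mm along x); fixed to the dish, axes as the dish's. The stud is a low round grey dome 36 mm across that stands 5.5 mm above this point when up and 0.5 mm when fully down; studs are 42 mm apart, centre to centre.
- seat3 (a point): point on the lid's flat top surface under the centre of stud 3, the third from the tab (+21 mm along x); fixed to the dish, axes as the dish's. The stud is a low round grey dome 36 mm across that stands 5.5 mm above this point when up and 0.5 mm when fully down; studs are 42 mm apart, centre to centre.
- seat4 (a point): point on the lid's flat top surface under the centre of stud 4, the fourth, farthest from the tab (+63 mm along x); fixed to the dish, axes as the dish's. The stud is a low round grey dome 36 mm across that stands 5.5 mm above this point when up and 0.5 mm when fully down; studs are 42 mm apart, centre to centre.
- stud1 (a joint): how far stud 1 is pressed into the lid, m: 0 up, 0.005 fully down (flush). It slides straight down with about 2.5 N of friction and stays where it is left; beyond 0.005 it is a hard stop.
- stud2 (a joint): how far stud 2 is pressed into the lid, m: 0 up, 0.005 fully down (flush). It slides straight down with about 2.5 N of friction and stays where it is left; beyond 0.005 it is a hard stop.
- stud3 (a joint): how far stud 3 is pressed into the lid, m: 0 up, 0.005 fully down (flush). It slides straight down with about 2.5 N of friction and stays where it is left; beyond 0.005 it is a hard stop.
- stud4 (a joint): how far stud 4 is pressed into the lid, m: 0 up, 0.005 fully down (flush). It slides straight down with about 2.5 N of friction and stays where it is left; beyond 0.005 it is a hard stop.
- spoon: steel teaspoon, 139 x 30 x 10 mm, lying loose on the lid, about 33 mm to the other (-y) side of the lid's centre line, roughly parallel to the row; origin: middle of its underside. To be left alone.
- mug: a green and white mug, 86 x 121 x 99 (sizes in mm), loose on the counter; origin: centre of its underside. To be left alone.
- pepper: a spice jar with a dark cap, 41 across, 105 high (sizes in mm), loose on the counter; origin: centre of its underside. To be left alone.
- honey: a honey jar with a pale screw lid, 71 across, 110 high (sizes in mm), loose on the counter; origin: centre of its underside. To be left alone.
- apple: a red apple, 71 across (sizes in mm), loose on the counter; origin: centre of its underside. To be left alone.
- tin: a flat food tin, 86 across, 40 high (sizes in mm), loose on the counter; origin: centre of its underside. To be left alone.
- fork: a steel fork, 193 long, lying near the front edge (sizes in mm), loose on the counter; origin: centre of its underside. To be left alone.

How it is judged:
On the way, in this order (a step that is already met when the one before it is completed fails the run):
1. the first stud from the tab is pressed down while those after it are still up (value of joint stud1 above 0.0035 m and not (value of joint stud2 above 0.0035 m) and not (value of joint stud3 above 0.0035 m) and not (value of joint stud4 above 0.0035 m)), for 0.05 s.
2. the second stud from the tab is pressed down while those after it are still up (value of joint stud2 above 0.0035 m and not (value of joint stud3 above 0.0035 m) and not (value of joint stud4 above 0.0035 m)), for 0.05 s.
3. the third stud from the tab is pressed down while those after it are still up (value of joint stud3 above 0.0035 m and not (value of joint stud4 above 0.0035 m)), for 0.05 s.
4. the fourth stud from the tab is pressed down (value of joint stud4 above 0.0035 m), for 0.05 s.
At the end, for the whole second after the job is handed in: All four studs are pressed in at least 3.5 mm of their 5 mm, the dish stands flat within 30 mm of where it was, at rest, and the teaspoon still lies on the lid within 35 mm of where it was (value of joint each of stud1, stud2, stud3, stud4 above 0.0035 m and height (world z) of dish below 0.004 m and angle between dish's own z axis and vertical below 0.05 rad and distance of dish from where it was at the start of the episode below 0.03 m and linear speed of dish below 0.02 m/s and z of spoon in the frame of dish above 0.055 m and distance of spoon from where it was at the start of the episode below 0.035 m); the robot touches nothing.
It fails at once if the dish is lifted (over 8 mm), tipped (over 0.1 rad) or shoved more than 30 mm (height (world z) of dish above 0.008 m or angle between dish's own z axis and vertical above 0.1 rad or distance of dish from where it was at the start of the episode above 0.03 m).
It fails at once if the robot presses on the dish or its lid with more than 40 N (contact force between any of the fingers, the arm and dish above 40 N).
It fails at once if the fingers lift away from the row (the grasp point more than 45 mm above the lid, the tips about 25 mm) after the first stud is down and before the last is (value of joint stud1 above 0.0035 m and not (value of joint stud4 above 0.0035 m) and z of the grasp point in the frame of dish above 0.105 m).
It fails at once if the teaspoon is moved more than 35 mm or lifted 15 mm off the lid (distance of spoon from where it was at the start of the episode above 0.035 m or z of spoon in the frame of dish above 0.075 m).
It fails at once if something standing around is moved more than 20 mm (distance of any of mug, pepper, honey, apple, tin, fork from where it was at the start of the episode above 0.02 m).
It also fails if it takes over 40 s, if anything falls off the work surface, if the arm or the gripper's body presses on something with over 40 N, if the wrist force passes 120 N, or if a joint passes its speed limit or range.

## Working session

There is one attempt and no reset: what is moved stays moved. The work goes in short steps, Python scripts to look and compute and a tool call to move; the robot and the scene stay as the last step left them, time stands still between calls to the robot, and variables do not carry over. Pictures are saved under pics/ and viewed, and the job is handed in when it is done.

Besides the shell and the picture viewer there is one more tool, called after "Call:" as name(argument=value, ...) on one line, values as JSON. play_rows: Moves the arm, as the interface text tells. Its arguments: {"type":"object","properties":{"twist":{"type":"array"},"travel":{"type":"array"},"grip":{"type":"array"},"force":{"type":"number"}},"required":["twist","travel","grip"]}

```bash
mkdir -p pics; ls; cat > h.py <<'E'
import numpy as np, cv2
from station import ctrl
def K(p):
    f=p['img'].shape[0]/2/np.tan(np.radians(p['vfov'])/2)
    return np.array([[f,0,p['cx']],[0,f,p['cy']],[0,0,1.]]),np.array([p['k1'],0,0,0,0.])
def proj(p,X):
    k,d=K(p); return cv2.projectPoints(np.array(X,float).reshape(-1,3),np.array(p['rvec'],float),np.array(p['tvec'],float),k,d)[0].reshape(-1,2)
def atz(p,uv,z):
    k,d=K(p); uv=np.array(uv,float).reshape(-1,1,2)
    n=cv2.undistortPointsIter(uv,k,d,None,None,(3,100,1e-10)).reshape(-1,2)
    R=cv2.Rodrigues(np.array(p['rvec'],float))[0]; c=-R.T@np.array(p['tvec'],float)
    r=np.c_[n,np.ones(len(n))]@R
    return c+r*((z-c[2])/r[:,2])[:,None]
def save(p,n,img=None): cv2.imwrite('pics/'+n,cv2.cvtColor(p['img'] if img is None else img,cv2.COLOR_RGB2BGR))
E
python3 - <<'E'
from h import *
print(ctrl.get_obs())
for n in('scene','top'):
    p=ctrl.camera(n); save(p,n+'0.png'); print(n,p['k1'],p['vfov'],p['rvec'],p['tvec'])
    for o,z in [('dish',.06),('seat1',.06),('seat2',.06),('seat3',.06),('seat4',.06),('stud1',.06),('spoon',.065),('mug',.05),('pepper',.05),('honey',.05),('apple',.035),('tin',.04),('fork',0)]:
        for r in ctrl.boxes_of(o,p)[:3]: print(o,np.round(r['point']),round(r['confidence'],2),atz(p,r['point'],z).round(3))
E
```

```text
pics
{'time_s': 0.0, 'qpos': array([ 1.12841423e+00,  3.00458072e-01,  1.52158352e+00,  4.82091753e-06,
        1.32068253e+00, -6.66152977e-02]), 'joint_vel': array([-0.00027376,  0.00162178,  0.00099706, -0.00066528,  0.00042886,
       -0.00022938]), 'tau': array([-3.29980794e-04, -5.31811166e+01, -3.52729332e+01,  7.07349926e-02,
        2.45210849e-02, -1.16248375e-04]), 'ee_pos': array([0.20174435, 0.51139428, 0.21289244]), 'eef_rot': array([-1.57192498e+00,  7.99766407e-05, -3.75768043e-01]), 'force': array([ 0.3386508 , -0.85345882, -0.83139004]), 'moment': array([-0.00860999, -0.00737074, -0.02818005]), 'grip_width': 0.09398276661923981}
scene -0.07363903515974204 50.40016723817298 [ 1.89635632 -0.77647083  0.47547467] [-0.35138649  0.20460064  0.9960451 ]
dish [330. 210.] 0.58 [[ 0.47  -0.078  0.06 ]]
seat1 [333. 211.] 0.88 [[ 0.471 -0.089  0.06 ]]
seat1 [251. 163.] 0.35 [[0.543 0.403 0.06 ]]
seat2 [333. 211.] 0.88 [[ 0.471 -0.089  0.06 ]]
seat2 [251. 163.] 0.35 [[0.543 0.403 0.06 ]]
seat3 [333. 211.] 0.88 [[ 0.471 -0.089  0.06 ]]
seat3 [251. 163.] 0.35 [[0.543 0.403 0.06 ]
[... 725 characters left out ...]
at1 [348. 213.] 0.98 [[ 0.49  -0.063  0.06 ]]
seat2 [348. 213.] 0.98 [[ 0.49  -0.063  0.06 ]]
seat3 [348. 213.] 0.98 [[ 0.49  -0.063  0.06 ]]
seat4 [348. 213.] 0.98 [[ 0.49  -0.063  0.06 ]]
stud1 [330. 208.] 0.44 [[ 0.508 -0.001  0.06 ]]
stud1 [334. 222.] 0.4 [[ 0.461 -0.015  0.06 ]]
stud1 [338. 197.] 0.39 [[ 0.544 -0.028  0.06 ]]
spoon [438. 212.] 0.45 [[ 0.489 -0.363  0.065]]
mug [211. 200.] 0.71 [[0.544 0.408 0.05 ]]
pepper [255. 162.] 0.54 [[0.675 0.256 0.05 ]]
honey [430. 166.] 0.68 [[ 0.648 -0.35   0.05 ]]
apple [439. 212.] 0.54 [[ 0.491 -0.375  0.035]]
apple [208. 200.] 0.17 [[0.545 0.422 0.035]]
tin [228. 245.] 0.93 [[0.388 0.348 0.04 ]]
fork [419. 274.] 0.78 [[ 0.28  -0.304 -0.   ]]
```

```bash
python3 - <<'E'
import cv2
a=cv2.imread('pics/top0.png'); cv2.imwrite('pics/t1.png',cv2.resize(a[140:280,260:440],None,fx=4.4,fy=4.2,interpolation=cv2.INTER_CUBIC))
a=cv2.imread('pics/scene0.png'); cv2.imwrite('pics/s1.png',cv2.resize(a[150:270,250:410],None,fx=5,fy=5,interpolation=cv2.INTER_CUBIC))
E
```

```text
(no output)
```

View pics/top0.png

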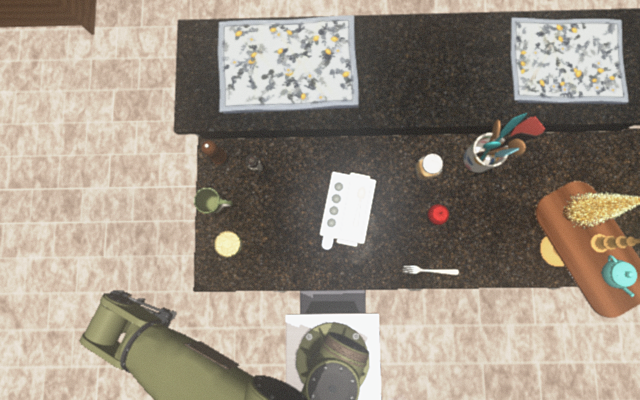

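View pics/scene0.png

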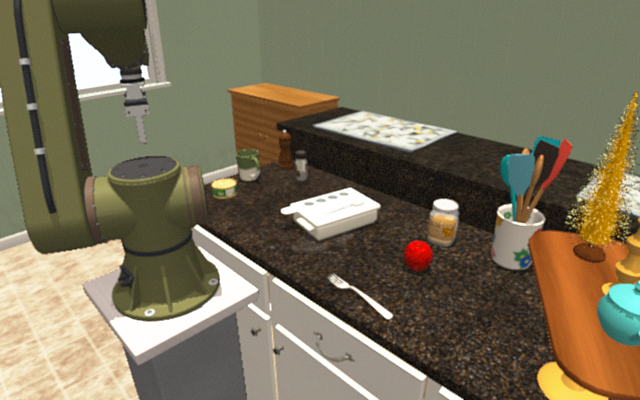

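```bash
sleep 1
```

```text
(no output)
```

View pics/t1.png

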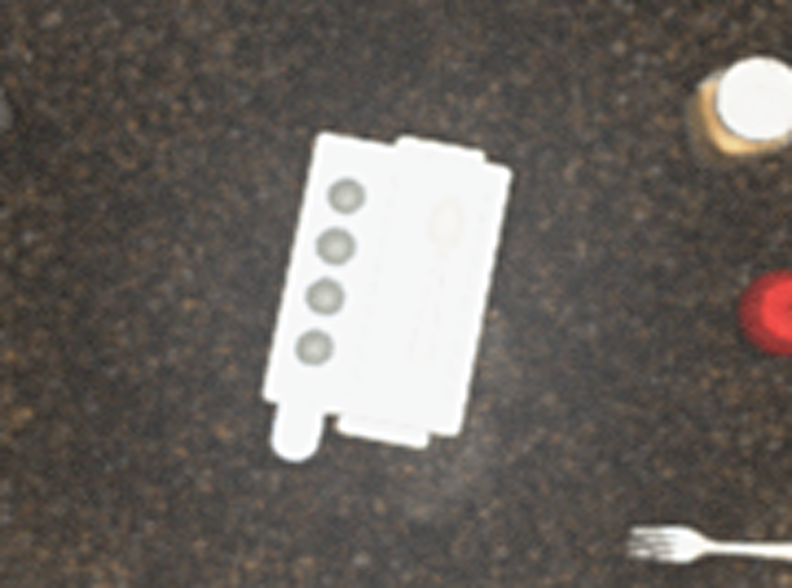

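View pics/s1.png

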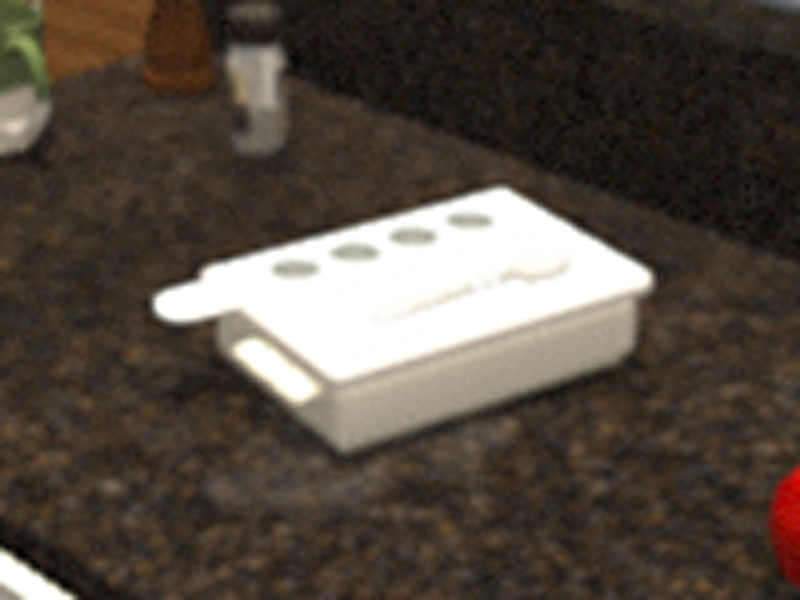

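```bash
cat > loc.py <<'E'
from h import *
from scipy.optimize import least_squares
def studs(p,box):
    x0,y0,x1,y1=box; g=cv2.cvtColor(p['img'],cv2.COLOR_RGB2GRAY)[y0:y1,x0:x1]
    # dark blobs inside bright lid
    m=(g>215).astype(np.uint8); n,l,st,c=cv2.connectedComponentsWithStats(m); k=1+st[1:,4].argmax()
    cs,_=cv2.findContours((l==k).astype(np.uint8),cv2.RETR_CCOMP,cv2.CHAIN_APPROX_NONE)
    f=np.zeros_like(m); cv2.drawContours(f,cs,-1,1,-1)
    ho=f*(1-(l==k)); n,l2,st,c=cv2.connectedComponentsWithStats(ho.astype(np.uint8))
    out=[]
    for i in range(1,n):
        if st[i,4]>15:
            ys,xs=np.where(cv2.dilate((l2==i).astype(np.uint8),np.ones((3,3)))>0); w=np.clip(245.-g[ys,xs],0,None)
            out.append([x0+(xs*w).sum()/w.sum(),y0+(ys*w).sum()/w.sum(),st[i,4]])
    return np.array(out)
E
python3 - <<'E'
from loc import *
P={}
for n,b in (('scene',(270,170,400,250)),('top',(300,160,400,260))):
    p=ctrl.camera(n); s=studs(p,b); P[n]=(p,s); print(n,s.round(1)); print(atz(p,s[:,:2],.063).round(4))
E
```

```text
scene []Traceback (most recent call last):
  File "<stdin>", line 4, in <module>
IndexError: too many indices for array: array is 1-dimensional, but 2 were indexed
```

```bash
cat > loc.py <<'E'
from h import *
from scipy.optimize import least_squares
def cent(p,uv,rx,ry):
    g=cv2.cvtColor(p['img'],cv2.COLOR_RGB2GRAY).astype(float); out=[]
    for u,v in uv:
        for _ in range(4):
            ys,xs=np.mgrid[0:g.shape[0],0:g.shape[1]]
            k=((xs-u)/rx)**2+((ys-v)/ry)**2<1
            w=np.clip(np.percentile(g[k],90)-8-g[k],0,None); u,v=(xs[k]*w).sum()/w.sum(),(ys[k]*w).sum()/w.sum()
        out.append([u,v])
    return np.array(out)
top=np.array([[314,348],[325,297],[336,246],[346,196]])/[4.4,4.2]+[260,140]
sc=np.array([[296,269],[355,252],[413,236],[470,220]])/5.+[250,150]
E
python3 - <<'E'
from loc import *
pt=ctrl.camera('top');ps=ctrl.camera('scene')
a=cent(pt,top,6,6);b=cent(ps,sc,6.5,3.5)
print(a.round(1),b.round(1)); A=atz(pt,a,.063);B=atz(ps,b,.063); print(A.round(4),B.round(4))
print(np.linalg.norm(np.diff(A,axis=0),axis=1),np.linalg.norm(np.diff(B,axis=0),axis=1))
def model(q):
    c,s=np.cos(q[2]),np.sin(q[2]);X=np.array([-63,-21,21,63])/1e3
    return np.c_[q[0]+c*X-s*.045,q[1]+s*X+c*.045,np.full(4,.063)]
for nm,f in (('both',lambda q:np.r_[(proj(pt,model(q))-a).ravel(),(proj(ps,model(q))-b).ravel()]),('top',lambda q:(proj(pt,model(q))-a).ravel()),('scene',lambda q:(proj(ps,model(q))-b).ravel())):
    r=least_squares(f,[.5,-.06,-.2]); print(nm,r.x.round(4),r.cost,model(r.x).round(4).tolist())
    if nm=='both':
        c,s=np.cos(r.x[2]),np.sin(r.x[2]); C=np.array([[x,y] for x,y in ((-.111,-.076),(.111,-.076),(.111,.076),(-.111,.076),(-.111,.062),(-.154,.062),(-.154,.028),(-.111,.028))])
        W=np.c_[C@np.array([[c,s],[-s,c]])+r.x[:2],np.full(8,.06)]
        for p,n,bx in((pt,'ot.png',(140,280,260,440)),(ps,'os.png',(150,270,250,410))):
            im=p['img'][bx[0]:bx[1],bx[2]:bx[3]];im=cv2.resize(im,None,fx=4,fy=4)
            cv2.polylines(im,[((proj(p,W)-[bx[2],bx[0]]+.5)*4).astype(int)],True,(255,0,0),1)
            for q in proj(p,model(r.x)): cv2.circle(im,tuple(((q-[bx[2],bx[0]]+.5)*4).astype(int)),3,(255,0,0),1)
            save(p,n,im)
        print(np.hypot(*model(r.x)[:,:2].T))
E
```

```text
[[330.9 222.3]
 [333.4 210.1]
 [335.7 198.1]
 [338.1 186.1]] [[308.5 203.4]
 [320.5 200. ]
 [332.2 196.8]
 [343.4 193.7]]
[[ 0.4588 -0.0043  0.063 ]
 [ 0.4997 -0.0134  0.063 ]
 [ 0.5406 -0.022   0.063 ]
 [ 0.5818 -0.0308  0.063 ]] [[ 0.4538 -0.0056  0.063 ]
 [ 0.4946 -0.0144  0.063 ]
 [ 0.5352 -0.0236  0.063 ]
 [ 0.5759 -0.0324  0.063 ]]
[0.04188578 0.04180681 0.04211832] [0.04175701 0.04163094 0.04169246]
both [ 0.509  -0.0612 -0.2115] 1.4771635896982431 [[0.4569, -0.0039, 0.063], [0.4979, -0.0128, 0.063], [0.539, -0.0216, 0.063], [0.5801, -0.0304, 0.063]]
[0.45689939 0.49810974 0.53944191 0.5808699 ]
top [ 0.5108 -0.0616 -0.2117] 0.0047096716768176405 [[0.4586, -0.0044, 0.063], [0.4997, -0.0132, 0.063], [0.5407, -0.0221, 0.063], [0.5818, -0.0309, 0.063]]
scene [ 0.5055 -0.063  -0.2106] 0.011803237466911917 [[0.4533, -0.0058, 0.063], [0.4944, -0.0146, 0.063], [0.5355, -0.0234, 0.063], [0.5765, -0.0321, 0.063]]
```

```bash
python3 -c "
import cv2,numpy as np
a=cv2.imread('pics/ot.png')[:480];b=cv2.imread('pics/os.png');cv2.imwrite('pics/o.png',cv2.resize(np.hstack([a[:480,:500],b[:480,:]]),(800,337)))"
```

```text
(no output)
```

View pics/ot.png

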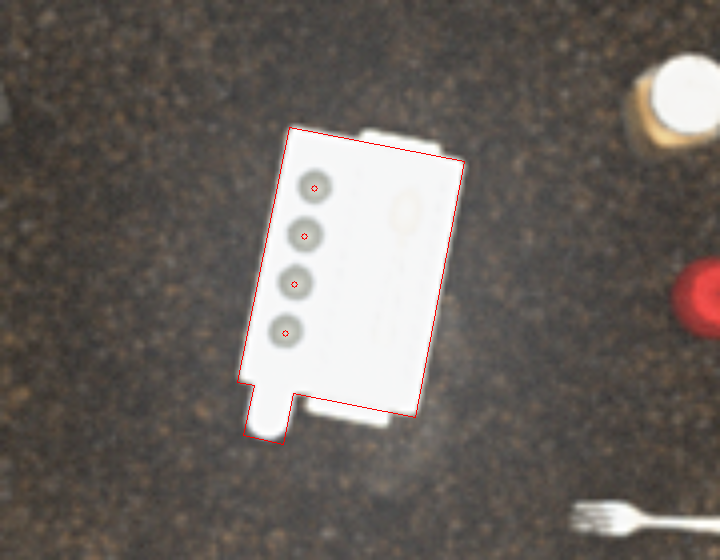

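View pics/os.png

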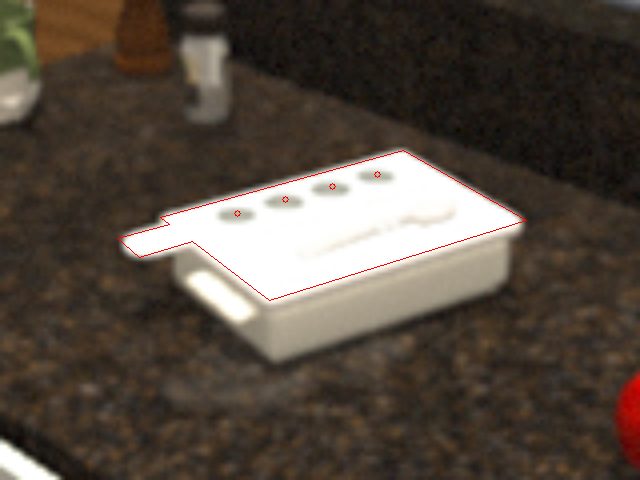

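Call:
play_rows(twist=[[0,0,0.021],[0,0,0.021],[0,0,0.021],[0,0,0.021],[0,0,0.021],[0,0,0],[0,0,0],[0,0,0],[0,0,0],[0,0,0],[0,0,0],[0,0,0]], travel=[[0.25,-0.5,0],[0.25,-0.5,0],[0.25,-0.5,0],[0.25,-0.5,0],[0.25,-0.5,0],[0.25,-0.5,0],[0.25,-0.5,0],[0.25,-0.5,0],[0.25,-0.5,0],[0.25,-0.5,0],[0.25,-0.5,0],[0.25,-0.5,0]], grip=[1,1,1,1,1,1,1,1,1,1,1,1], force=10)

```text
time_s: 2.75
ee_pos: [0.3522, 0.2105, 0.2136]
eef_rot: [-1.571, -0.0, -0.211]
force: [0.2, -0.2, 0.0]
grip_width: 0.002
```

Call:
play_rows(twist=[[0,0,0],[0,0,0],[0,0,0],[0,0,0],[0,0,0],[0,0,0],[0,0,0],[0,0,0],[0,0,0],[0,0,0],[0,0,0],[0,0,0]], travel=[[0.265,-0.54,0],[0.265,-0.54,0],[0.265,-0.54,0],[0.265,-0.54,0],[0.265,-0.54,0],[0.265,-0.54,0],[0.265,-0.54,0],[0.265,-0.54,0],[0,0,-0.6],[0,0,-0.6],[0,0,-0.6],[0,0,0]], grip=[1,1,1,1,1,1,1,1,1,1,1,1])

```text
time_s: 3.95
ee_pos: [0.4561, -0.0043, 0.1206]
eef_rot: [-1.571, 0.006, -0.211]
force: [-0.6, -0.0, 0.6]
grip_width: 0.0004
```

```bash
python3 - <<'E'
from loc import *
o=ctrl.get_obs();print(o['ee_pos'],o['eef_rot'],o['force'],o['grip_width'])
p=ctrl.camera('scene');im=cv2.resize(p['img'][100:270,210:430],None,fx=3.6,fy=3.5)
save(p,'s2.png',im)
print((proj(p,[o['ee_pos']-[0,0,.008],[.458,-.0045,.0655]])-[210,100])*[3.6,3.5])
E
```

```text
[ 0.45614179 -0.00430045  0.12062141] [-1.57145054  0.00563524 -0.21105544] [-0.62586241 -0.0321232   0.56694269] 0.00035776619443489427
[[354.56335409 306.43314478]
 [357.4510217  357.11075559]]
```

View pics/s2.png

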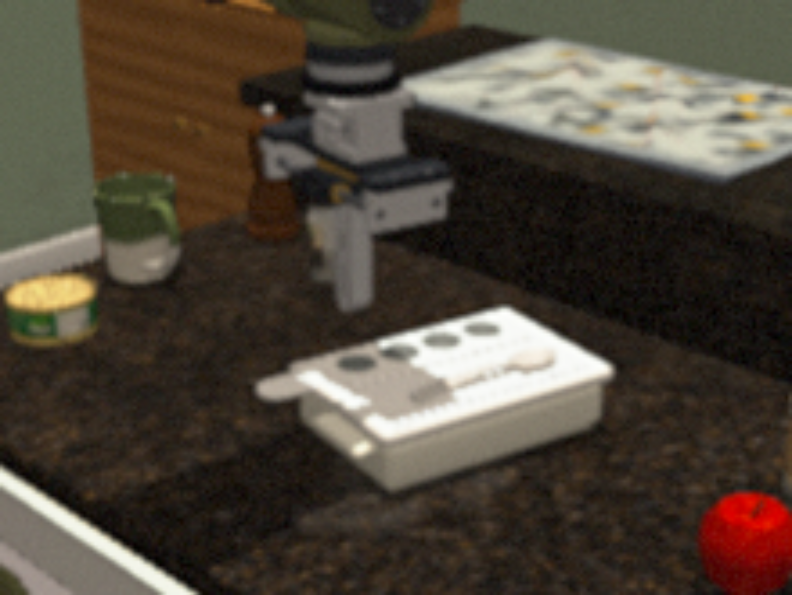

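Call:
play_rows(twist=[[0,0,0],[0,0,0],[0,0,0],[0,0,0],[0,0,0]], travel=[[0,0,-0.3],[0,0,-0.3],[0,0,-0.2],[0,0,0],[0,0,0]], grip=[1,1,1,1,1])

```text
time_s: 4.5
ee_pos: [0.4584, -0.0044, 0.0845]
eef_rot: [-1.571, -0.001, -0.211]
force: [0.1, -0.6, -0.3]
grip_width: 0.0003
```

Call:
play_rows(twist=[[0,0,0],[0,0,0],[0,0,0],[0,0,0],[0,0,0],[0,0,0],[0,0,0],[0,0,0],[0,0,0]], travel=[[0,0,-0.04],[0,0,-0.04],[0,0,-0.04],[0,0,-0.04],[0,0,-0.04],[0,0,-0.04],[0,0,-0.04],[0,0,0],[0,0,0]], grip=[1,1,1,1,1,1,1,1,1])

```text
time_s: 5.4
ee_pos: [0.4578, -0.0044, 0.0694]
eef_rot: [-1.571, 0.0, -0.211]
force: [0.8, 0.2, 0.1]
grip_width: 0.0009
```

Call:
play_rows(twist=[[0,0,0],[0,0,0],[0,0,0]], travel=[[0,0,-0.01],[0,0,-0.01],[0,0,0]], grip=[1,1,1])

```text
time_s: 5.7
ee_pos: [0.4579, -0.0044, 0.0685]
eef_rot: [-1.571, -0.0, -0.211]
force: [0.3, -0.2, 2.8]
grip_width: 0.0003
```

```bash
python3 - <<'E'
from loc import *
for i in range(2):
  o=ctrl.get_obs();print(o['ee_pos'],o['force'],o['moment'])
  p=ctrl.camera('scene')
im=cv2.resize(p['img'][150:240,270:400],None,fx=6,fy=6,interpolation=cv2.INTER_CUBIC)
save(p,'s3.png',im)
E
```

```text
[ 0.45789024 -0.00438997  0.06850747] [ 0.32982383 -0.15226068  2.79609967] [ 0.01820231  0.0841523  -0.04576316]
[ 0.45788857 -0.00440415  0.06850107] [-1.07238171  1.00013114  2.00487009] [-0.0108628   0.09892951  0.03486376]
```

View pics/s3.png

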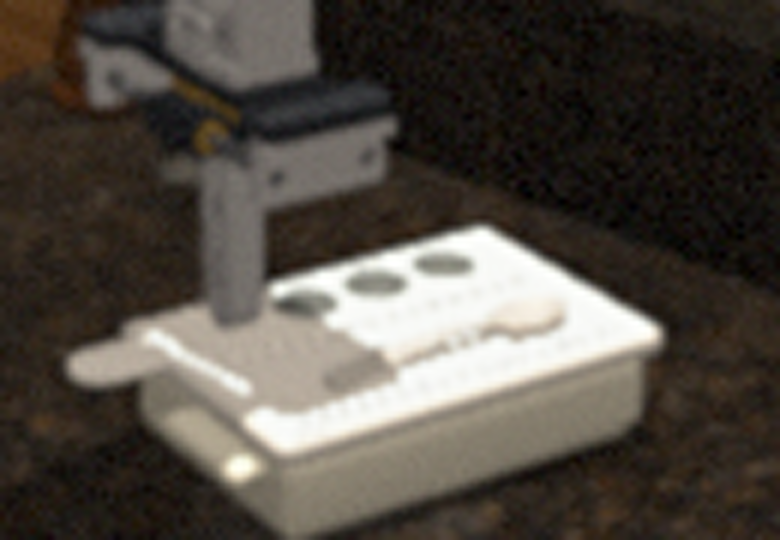

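Call:
play_rows(twist=[[0,0,0],[0,0,0],[0,0,0],[0,0,0],[0,0,0],[0,0,0],[0,0,0],[0,0,0],[0,0,0],[0,0,0],[0,0,0],[0,0,0]], travel=[[0.137,-0.029,0.05],[0.137,-0.029,0.05],[0.137,-0.029,0],[0.137,-0.029,0],[0.137,-0.029,0],[0.137,-0.029,0],[0,0,-0.03],[0,0,-0.03],[0,0,-0.02],[0,0,-0.01],[0,0,-0.01],[0,0,0]], grip=[1,1,1,1,1,1,1,1,1,1,1,1])

```text
time_s: 7.0
ee_pos: [0.499, -0.0131, 0.0685]
eef_rot: [-1.571, -0.0, -0.211]
force: [2.2, -0.3, 2.1]
grip_width: 0.0007
```

```bash
python3 - <<'E'
from loc import *
o=ctrl.get_obs();print(o['ee_pos'],o['force'],o['moment'])
p=ctrl.camera('scene')
im=cv2.resize(p['img'][150:240,270:400],None,fx=6,fy=6,interpolation=cv2.INTER_CUBIC)
save(p,'s4.png',im)
E
```

```text
[ 0.49898665 -0.0130773   0.06851459] [ 2.17811126 -0.27866549  2.06685687] [-0.03097875 -0.37186338 -0.00194309]
```

View pics/s4.png

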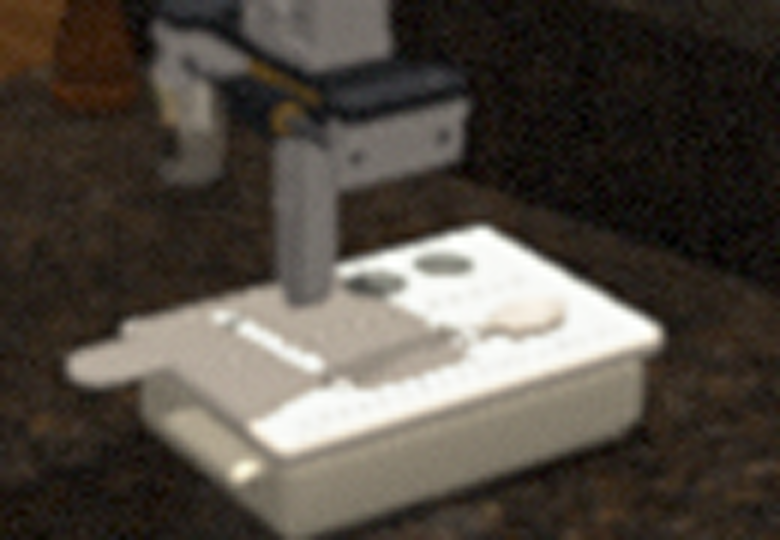

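Call:
play_rows(twist=[[0,0,0],[0,0,0],[0,0,0],[0,0,0],[0,0,0],[0,0,0],[0,0,0],[0,0,0],[0,0,0],[0,0,0],[0,0,0],[0,0,0]], travel=[[0.137,-0.029,0.05],[0.137,-0.029,0.05],[0.137,-0.029,0],[0.137,-0.029,0],[0.137,-0.029,0],[0.137,-0.029,0],[0,0,-0.03],[0,0,-0.03],[0,0,-0.02],[0,0,-0.01],[0,0,-0.01],[0,0,0]], grip=[1,1,1,1,1,1,1,1,1,1,1,1])

```text
time_s: 8.25
ee_pos: [0.5401, -0.0218, 0.0685]
eef_rot: [-1.571, -0.0, -0.211]
force: [2.2, 0.1, 2.3]
grip_width: 0.0002
```

```bash
python3 - <<'E'
from loc import *
o=ctrl.get_obs();print(o['ee_pos'],o['force'],o['moment'])
p=ctrl.camera('scene')
im=cv2.resize(p['img'][150:240,270:400],None,fx=6,fy=6,interpolation=cv2.INTER_CUBIC)
save(p,'s5.png',im)
E
```

```text
[ 0.54008747 -0.02178541  0.06853438] [2.22448562 0.05848769 2.2978748 ] [ 0.02282723 -0.3604677   0.0132115 ]
```

View pics/s5.png

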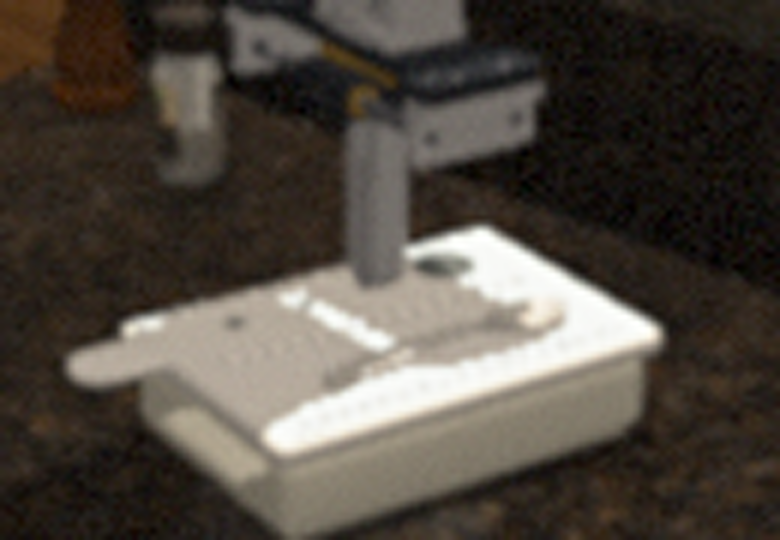

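Stud 1 shows only as a small dot (235,322), as expected when it is flush. Stud 4 (445,263) is still up, and the spoon and dish look unmoved. I'll go on to the last stud.

Call:
play_rows(twist=[[0,0,0],[0,0,0],[0,0,0],[0,0,0],[0,0,0],[0,0,0],[0,0,0],[0,0,0],[0,0,0],[0,0,0],[0,0,0],[0,0,0]], travel=[[0.137,-0.029,0.05],[0.137,-0.029,0.05],[0.137,-0.029,0],[0.137,-0.029,0],[0.137,-0.029,0],[0.137,-0.029,0],[0,0,-0.03],[0,0,-0.03],[0,0,-0.02],[0,0,-0.01],[0,0,-0.01],[0,0,0]], grip=[1,1,1,1,1,1,1,1,1,1,1,1])

```text
time_s: 9.5
ee_pos: [0.5812, -0.0305, 0.0686]
eef_rot: [-1.571, -0.0, -0.211]
force: [1.9, -0.6, 2.3]
grip_width: 0.0006
```

```bash
python3 - <<'E'
from loc import *
o=ctrl.get_obs();print(o['ee_pos'],o['force'],o['moment'])
p=ctrl.camera('scene')
im=cv2.resize(p['img'][150:240,270:400],None,fx=6,fy=6,interpolation=cv2.INTER_CUBIC)
save(p,'s6.png',im)
E
```

```text
[ 0.58117084 -0.03047333  0.06857506] [ 1.88199488 -0.61525451  2.34003422] [-0.04297234 -0.32666933 -0.03664668]
```

View pics/s6.png

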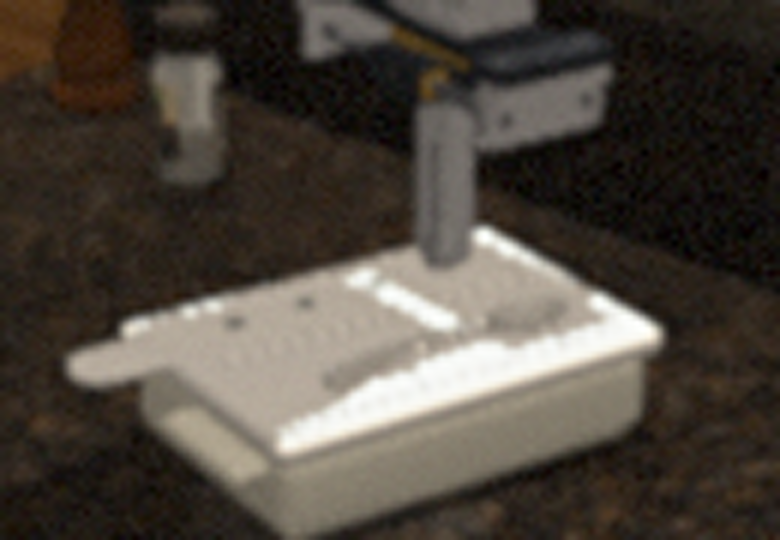

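Studs 1 (235,322) and 2 (307,302) are down to dots. The tip is on stud 4 at (445,262). I'll lift clear and step back to the left so I can see the lid.

Call:
play_rows(twist=[[0,0,0],[0,0,0],[0,0,0],[0,0,0],[0,0,0],[0,0,0],[0,0,0],[0,0,0],[0,0,0],[0,0,0],[0,0,0],[0,0,0]], travel=[[0,0,0.2],[0,0,0.4],[0,0,0.5],[0,0,0.5],[0,0,0.5],[0,0,0.5],[0,0,0.4],[-0.5,0.5,0],[-0.5,0.5,0],[-0.5,0.5,0],[-0.5,0.5,0],[-0.5,0.5,0]], grip=[1,1,1,1,1,1,1,1,1,1,1,1])

```text
time_s: 10.75
ee_pos: [0.4546, 0.0953, 0.2188]
eef_rot: [-1.571, 0.0, -0.211]
force: [0.8, 1.4, -0.0]
grip_width: 0.0009
```

Call:
play_rows(twist=[[0,0,0],[0,0,0],[0,0,0],[0,0,0],[0,0,0],[0,0,0]], travel=[[-0.3,0.5,0],[-0.3,0.5,0],[-0.3,0.5,0],[-0.3,0.5,0],[0,0,0],[0,0,0]], grip=[1,1,1,1,1,1])

```text
time_s: 11.35
ee_pos: [0.3959, 0.1946, 0.2188]
eef_rot: [-1.571, -0.0, -0.21]
force: [-0.6, -0.2, -0.5]
grip_width: 0.0007
```

```bash
python3 - <<'E'
from loc import *
o=ctrl.get_obs();print(o['time_s'],o['ee_pos'],o['force'],o['joint_vel'].round(3))
for n,bx in(('scene',(150,270,250,410)),('top',(140,280,260,440))):
    p=ctrl.camera(n); c,s=np.cos(-.2115),np.sin(-.2115)
    q=(.5108,-.0616) if n=='top' else (.5055,-.063)
    C=np.array([(-.111,-.076),(.111,-.076),(.111,.076),(-.111,.076)])
    W=np.c_[C@np.array([[c,s],[-s,c]])+q,np.full(4,.06)]
    im=cv2.resize(p['img'][bx[0]:bx[1],bx[2]:bx[3]],None,fx=4,fy=4,interpolation=cv2.INTER_CUBIC)
    cv2.polylines(im,[((proj(p,W)-[bx[2],bx[0]]+.5)*4).astype(int)],True,(255,0,0),1)
    save(p,n+'_end.png',im)
E
```

```text
11.35 [0.39590325 0.19455136 0.21876381] [-0.5515573  -0.16756072 -0.51448475] [-0.029  0.009 -0.004 -0.002 -0.005 -0.006]
```

View pics/scene_end.png

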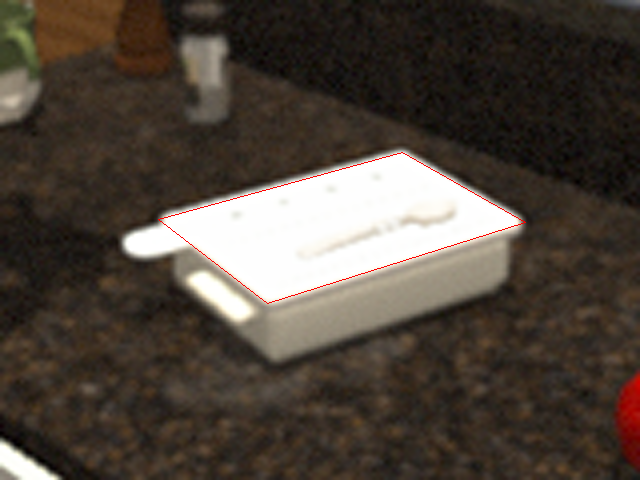

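View pics/top_end.png

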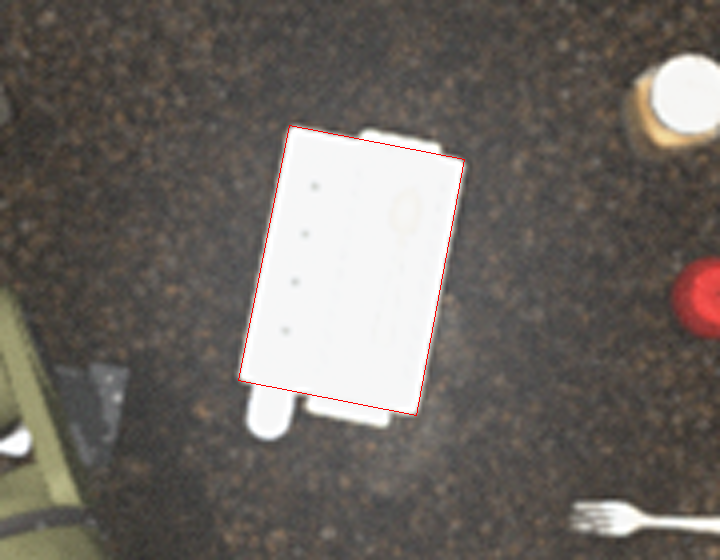

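All four studs are small equal dots, meaning flush. The dish outline and the spoon are where they were, and the arm is clear.

```bash
python3 -c "
from station import ctrl
print(ctrl.hand_in())"
```

```text
the job is handed in; nothing more can be done
None
```

I pressed the four seal studs down in order, starting beside the pull tab, with the closed fingertips, and handed the job in at about 11.5 s; no verdict was reported. The fingertips rose only about 5 mm between studs, and the readings taken at each press were 2–3 N.

- **Studs:** in the last pictures from both cameras, all four show only as small equal dots, which fits them being flush. The tip height at each press (about 0.5 mm above the lid) agrees.
- **Dish and spoon:** the dish outline still matches its starting position, and the spoon looks unmoved on the lid.
- **Other things:** I only checked those around the dish by eye in the cropped final pictures. The parts of the fork, honey jar, apple and spice jar visible there were where they had been. The mug and tin were not in the final check.
- **Arm:** it ended clear, 0.22 m above the counter and to the left of the dish, with the force reading near zero.
- **Camera disagreement:** the two cameras placed the studs about 5 mm apart along x. I relied mostly on the top view, and the final dots lie on its predicted stud centres.

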